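# Load the last vial, then hold the clamp plate over the block for screwing

## Robot

A 6-joint arm with a two-finger parallel gripper is mounted at the origin on a cart in front of the work surface, level with it; the furniture and walls round the work are solid. World frame = base frame: x ahead of the robot, y to its left, z up, the work surface at z = 0. Lengths are in m, angles in degrees, forces in N, time in s.
With the tool pointing down it reaches from about 0.325 to 0.75 m from the base axis. Payload 7.6 kg.
Tool frame: the origin (TCP) lies at the very end of the fingers, on their centre line; the grasp point (between the pads) lies 19 mm behind it; z points along the fingers, y is the line along which they close (so a half turn about z gives the same grasp; the last joint's range is limited). The gripper opens to 85 mm and grips with 20 to 120 N. Pads are 22 mm wide; open, the fingers measure 114 mm over their backs; the gripper's body (76 mm by 85 mm) begins 54 mm behind the grasp point. The pads swing forward as they close: fully open they stand 13 mm farther back than shut.
Start: joints at [70.514, 2.991, 80.254, -0, 96.75, -4.028], TCP at [0.14, 0.506, 0.231] pointing down, gripper open.
Joint ranges: [-166.34, 166.34], [-52.06, 124.39], [6.96, 135.62], [-60.46, 240.46], [14.63, 156.25], [-167.68, 167.68]. Speed limits (degrees/s): [147.25, 147.25, 172.46, 180, 180, 180].

## Interface

Orientations are given as a 3x3 rotation matrix whose columns are the frame's x, y, z axes.
In Python, from plant import robot gives the robot as it stands. Calls block until the motion is done:
- robot.reach(position, orientation): joint-space move of the TCP to a pose.
- robot.movel(position, velocity=0.15, attitude=None): straight line of the TCP; attitude=None keeps the orientation; velocity is the mean speed in m/s.
- robot.move_j(angles): joint-space move.
- robot.grip(opening, newtons=None): finger opening in m; newtons is the grip in N (None keeps the last); returns when the fingers have stopped.
- robot.pause(seconds).
- robot.solve_ik(position, orientation): joint angles nearest the present ones, or None.
- robot.sense(): the state.
- robot.snapshot(name): name is "side" or "top"; returns (picture, depth): 384x512x3 uint8, red, green, blue; 384x512 float32, m along the optical axis (not along the pixel's ray), 0 where there is no reading.
- robot.get_calibration(name): a dict with "camera_matrix" (3x3 intrinsics, pixels), "extrinsics" (4x4, takes a point from world to camera coordinates). Camera axes: x right, y down, z forward; pixel columns grow to the right and rows downward; lengths in m; the calibration is good to about 2 mm. A picture is of the moment at which its call begins. get_calibration takes no time and is no camera call.
A pose or a line that the arm cannot do raises robot.MotionError and nothing moves.
- robot.finish_job(): hands the job in; it is judged then, once.
The state is a dict: "time": time; "qpos": joint angles; "dq": joint speeds; "joint_efforts": joint torques, N m; "ee_pos": TCP position; "tcp_rot": TCP orientation; "wrist_force": force on the tool from outside, world axes, zero at the start; "torque": the same for the moment, N m; "grip_width": finger opening in m; "gripper_force": force on a finger pad.
Only numpy, scipy, OpenCV 4.12 (cv2) and the standard library are available. Lean on these libraries where they do the work, as an engineer would, in place of code of your own. Each camera call takes 0.05 s, during which the arm holds its last target. There are 200 camera calls.

## Task

Take the blue-capped vial out of the white rack and set it down (do not drop it) in the empty well of the grey heating block, right to the bottom, and let go of it. Then lift the clamp plate by its blue handle and hold it level about 1 cm above the tops of the block's four threaded pillars, each of its four holes centred over a pillar's threaded hole (either way round will do), so that I can start the thumb screws by hand before the plate bears on the vial caps. Finish while still holding the plate there, still and touching neither pillars nor vials, and leave the black-capped vials where they are.

Things in the scene. Friction and masses are not known exactly. Their poses are not given: they have to be found in the camera images.
- block: fixed grey anodised heating block, 90 x 174 mm. Origin: centre of its underside, on the worktop; y along its length, z up. Flat top at z = 36 mm. Three round wells 30 mm wide, floors at z = 6 mm, at x = 0, y = -44, 0, +44 mm. Four steel hex pillars (15 mm over corners) up to z = 60 mm at x = +-33, y = +-74 mm, each with an M8 threaded hole in its top
- well_pad: thin black cushion disc, 26 mm wide, on the floor of whichever well of the block is empty at the start. Origin: its centre, at the well's floor, so it marks the axis of the empty well
- rack: white vial rack, 84 x 160 x 30 mm, fixed; two by four pockets, 30 mm wide with floors at z = 6 mm. Origin: centre of its underside; y along its 160 mm length. Pockets at x = +-19, y = +-19 and +-57 mm
- vial_blue: glass vial with a blue screw cap, about 38 g, standing in a pocket of the rack with 1 mm of play all round, so it may lean by 0.04 rad. Body 28 mm in diameter up to 46 mm above its underside, cap 23.6 mm in diameter up to 56 mm. Origin: centre of its underside, z along its axis. It stands at x = -19, y = +57 mm or at x = +19, y = -19 mm of the rack
- vial_black3: vial of the same size with a black cap, in the rack's other occupied place (one of the same two); it stays there
- vial_black1: vial of the same size with a black cap, already standing in a well of the block; its cap's top is 62 mm above the worktop, 2 mm above the pillars' tops, as it will be for every seated vial
- vial_black2: second black-capped vial already standing in a well of the block
- plate: loose bright aluminium clamp plate, 90 x 174 x 6 mm, 0.2 to 0.4 kg, lying flat, handle up, balanced. Origin: centre of its underside; y along its length, z up. Blue flat-sided handle bar along y over the centre: 13 mm wide, 96 mm long, z = 29 to 45 mm, on 10 mm posts at y = +-36 mm. Four 14 mm holes at x = +-33, y = +-74 mm match the pillars, either way round
- block_thread0 (a point): mouth of the threaded hole in the top of the block's pillar at x = -33, y = -74 mm of the block, 60 mm above the worktop
- plate_hole0 (a point): centre of the clamp plate's clearance hole at x = -33, y = -74 mm of the plate, at its underside
- block_thread1 (a point): mouth of the threaded hole in the top of the block's pillar at x = 33, y = -74 mm of the block, 60 mm above the worktop
- plate_hole1 (a point): centre of the clamp plate's clearance hole at x = 33, y = -74 mm of the plate, at its underside
- block_thread2 (a point): mouth of the threaded hole in the top of the block's pillar at x = 33, y = 74 mm of the block, 60 mm above the worktop
- plate_hole2 (a point): centre of the clamp plate's clearance hole at x = 33, y = 74 mm of the plate, at its underside
- block_thread3 (a point): mouth of the threaded hole in the top of the block's pillar at x = -33, y = 74 mm of the block, 60 mm above the worktop
- plate_hole3 (a point): centre of the clamp plate's clearance hole at x = -33, y = 74 mm of the plate, at its underside
Not all that is in view belongs to the job. Leave any pink look-alike of the vial_blue alone.

How it is judged (in metres and radians):
On the way:
1. the blue-capped vial stands on the floor of the empty well and is released, with the plate not yet over the block (horizontal distance between vial_blue and well_pad below 0.004 m and z of vial_blue in the frame of block below 0.009 m and angle between vial_blue's own z axis and vertical below 0.1 rad and contact force between the fingers and vial_blue below 0.05 N and linear speed of vial_blue below 0.02 m/s and horizontal distance between plate and block above 0.1 m), for 0.2 s.
At the end, for the whole second after the job is handed in: Blue vial on the floor of the once empty well (4 mm, 0.1 rad), both black vials still in the block; the fingers hold the plate still and level (0.06 rad), each hole within 3 mm over a threaded hole, underside 4 to 20 mm above the pillars, touching neither block nor vials (horizontal distance between vial_blue and well_pad below 0.004 m and z of each of vial_blue, vial_black1, vial_black2 in the frame of block below 0.009 m and angle between vial_blue's own z axis and vertical below 0.1 rad and ((horizontal distance between plate_hole0 and block_thread0 below 0.003 m and horizontal distance between plate_hole1 and block_thread1 below 0.003 m and horizontal distance between plate_hole2 and block_thread2 below 0.003 m and horizontal distance between plate_hole3 and block_thread3 below 0.003 m) or (horizontal distance between plate_hole0 and block_thread2 below 0.003 m and horizontal distance between plate_hole1 and block_thread3 below 0.003 m and horizontal distance between plate_hole2 and block_thread0 below 0.003 m and horizontal distance between plate_hole3 and block_thread1 below 0.003 m)) and z of plate in the frame of block between 0.064 and 0.08 m and angle between plate's own z axis and vertical below 0.06 rad and linear speed of plate below 0.02 m/s and angular speed of plate below 0.1 rad/s and contact force between the fingers and plate above 1 N and contact force between plate and block below 0.05 N and contact force between plate and vial_blue below 0.05 N and contact force between plate and vial_black1 below 0.05 N and contact force between plate and vial_black2 below 0.05 N); the arm keeps its last pose, push and grip.
It fails at once if the blue-capped vial falls freely (faster than 0.5 m/s out of the fingers) (linear speed of vial_blue above 0.5 m/s and contact force between the fingers and vial_blue below 0.05 N).
It fails at once if the plate bears on the vials with more than 10 N (contact force between plate and vial_blue above 10 N or contact force between plate and vial_black1 above 10 N or contact force between plate and vial_black2 above 10 N).
It fails at once if another vial is taken out of its place or knocked over (moved more than 15 mm) (distance of any of vial_black1, vial_black2, vial_black3 from where it was at the start of the episode above 0.015 m).
It also fails if it takes over 58 s, if anything falls off the work surface, if the arm or the gripper's body presses on something with over 40 N, if the wrist force passes 120 N, or if a joint passes its speed limit or range.

## Working session

There is one attempt and no reset: what is moved stays moved. The work goes in short steps, each a Python script; the robot and the scene stay as the last script left them, time stands still between calls to the robot, and variables do not carry over. Pictures are saved under pics/ and viewed, at most 10 in all, crops included, and the job is handed in when it is done.

```bash
mkdir -p pics; ls
python3 - <<'E'
from plant import robot
import cv2,numpy as np
for n in("top","side"):
    im,d=robot.snapshot(n); np.savez(f"pics/{n}0.npz",im=im,d=d)
    cv2.imwrite(f"pics/{n}0.png",cv2.resize(im[:,:,::-1],(768,576)))
    c=robot.get_calibration(n); print(n,np.round(c["camera_matrix"],1).tolist(),np.round(c["extrinsics"],3).tolist())
E
```

```text
pics
top [[368.4, 0.0, 247.4], [0.0, 368.4, 189.2], [0.0, 0.0, 1.0]] [[0.011, -1.0, -0.013, -0.009], [-0.993, -0.009, -0.115, 0.517], [0.115, 0.015, -0.993, 1.19], [0.0, 0.0, 0.0, 1.0]]
side [[437.5, 0.0, 255.7], [0.0, 437.5, 189.3], [0.0, 0.0, 1.0]] [[-0.991, -0.132, 0.008, 0.508], [-0.091, 0.635, -0.767, 0.105], [0.097, -0.761, -0.641, 1.212], [0.0, 0.0, 0.0, 1.0]]
```

View pics/top0.png

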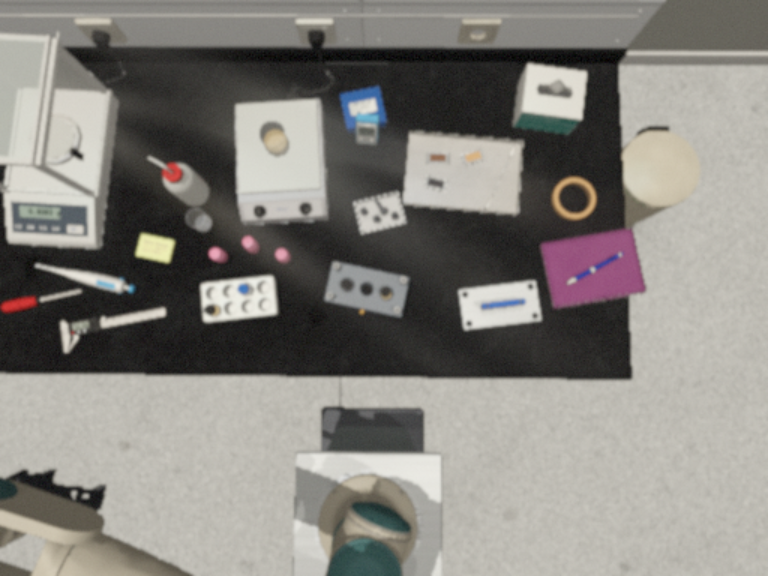

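View pics/side0.png

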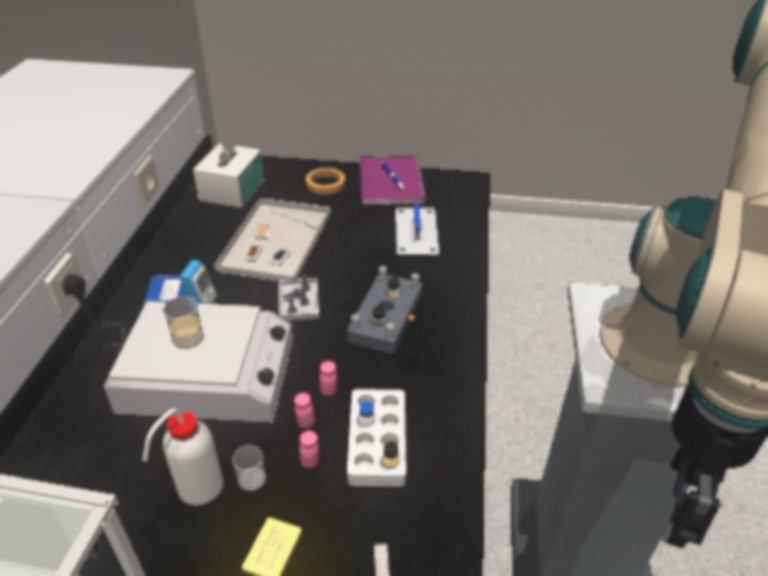

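Top view, in 768x576 pixels: rack (238,298) with a blue cap at (244,288) and a black cap at (212,310), block (367,289), and plate (500,304) with its blue handle. The candidates for blue are the cap at (244,288), the plate handle (502,303), the pen (595,268), the blue box (362,105), and the pink look-alikes at (218,255), (250,243) and (283,255). I choose the cap in the rack and check it in close crops.

Run:
```python
import cv2,numpy as np
t=np.load("pics/top0.npz")["im"];s=np.load("pics/side0.npz")["im"]
a=cv2.resize(t[170:230,125:285],(800,300),interpolation=cv2.INTER_CUBIC)
b=cv2.resize(s[165:330,220:295],(136,300),interpolation=cv2.INTER_CUBIC)
b=cv2.resize(s[170:245,222:290],(272,300),interpolation=cv2.INTER_CUBIC)
c=cv2.resize(s[250:330,222:290],(255,300),interpolation=cv2.INTER_CUBIC)
d=cv2.resize(s[130:175,250:300],(273,300)[:2] if 0 else (273,246),interpolation=cv2.INTER_CUBIC)
d=cv2.copyMakeBorder(d,0,54,0,0,cv2.BORDER_CONSTANT)
cv2.imwrite("pics/crop1.png",np.vstack([a,np.hstack([b,c,d])])[:,:,::-1])
```

```text
(no output)
```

View pics/crop1.png

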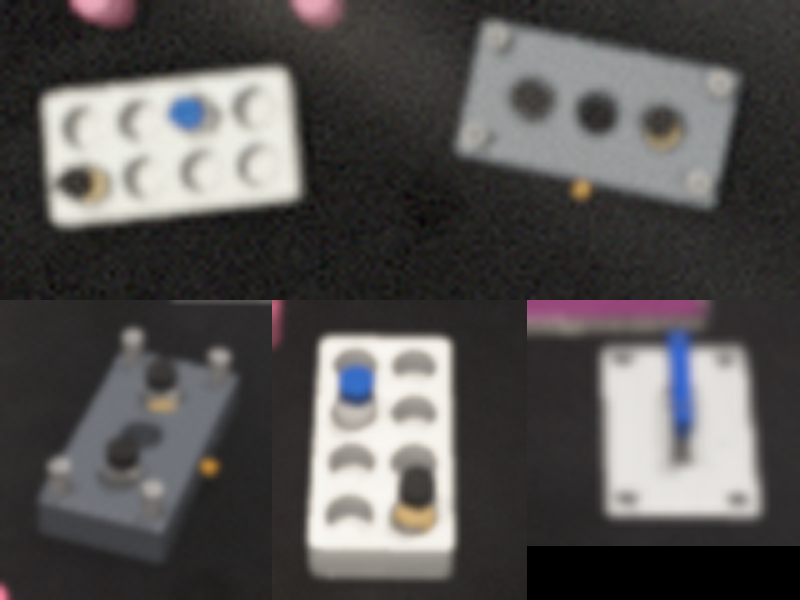

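The choice holds: the blue cap stands at (190,115) in the crop's top-view part, in the rack. In the block's side view, black vials fill the two outer wells at (160,380) and (122,455), so the middle well at (142,435) is the empty one. The plate's holes and blue handle are clear. Next I measure.

```bash
cat > h.py <<'E'
import cv2,numpy as np
from plant import robot
def ray(n,uv,z):
    c=robot.get_calibration(n);K=c["camera_matrix"];T=np.array(c["extrinsics"])
    uv=np.atleast_2d(np.asarray(uv,float)); R=T[:3,:3];C=-R.T@T[:3,3]
    d=np.c_[uv,np.ones(len(uv))]@np.linalg.inv(K).T@R
    return C+d*((z-C[2])/d[:,2])[:,None]
def proj(n,P):
    c=robot.get_calibration(n);T=np.array(c["extrinsics"]);q=np.atleast_2d(P)@T[:3,:3].T+T[:3,3]
    q=q@np.array(c["camera_matrix"]).T; return q[:,:2]/q[:,2:]
def mask(im,f,near,r):
    """largest blob of f(h,s,v) within r px of near; 4x upscaled contour in original pixels"""
    x0,y0=max(0,int(near[0]-r)),max(0,int(near[1]-r)); c=im[y0:int(near[1]+r),x0:int(near[0]+r)]
    k=4;c=cv2.resize(c,None,fx=k,fy=k,interpolation=cv2.INTER_CUBIC)
    m=f(*[a.astype(int) for a in cv2.split(cv2.cvtColor(c,cv2.COLOR_RGB2HSV))]).astype(np.uint8)
    cs,_=cv2.findContours(m,cv2.RETR_EXTERNAL,cv2.CHAIN_APPROX_NONE)
    if not cs: return None,None,0
    q=max(cs,key=cv2.contourArea);M=cv2.moments(q);tr=lambda a:(np.asarray(a,float)+.5)/k-.5+[x0,y0]
    if M["m00"]==0: return None,None,0
    return tr([M["m10"]/M["m00"],M["m01"]/M["m00"]]),tr(q[:,0]),M["m00"]/k/k
blue=lambda h,s,v:(abs(h-110)<15)&(s>120)&(v>60)
def rect(n,con,z):
    w=ray(n,con,z)[:,:2]; (c,s,a)=cv2.minAreaRect((w*1000).astype(np.float32))
    if s[0]>s[1]: s=s[::-1];a+=90
    return np.round(c,1),np.round(s,1),round((a+90)%180-90,1)   # a: angle of short side (object x), deg
E
python3 - <<'E'
from h import *
ims={n:np.load(f"pics/{n}0.npz")["im"] for n in("top","side")}
white=lambda h,s,v:(v>130)&(s<60)
near={"cap":dict(top=(162.7,192),side=(244.5,272)),"hand":dict(top=(335,202.5),side=(278,147)),
 "rack":dict(top=(159,199),side=(251,291)),"plate":dict(top=(333,203),side=(278,154))}
for n in ims:
    im=ims[n]
    c,_,a=mask(im,blue,near["cap"][n],9);print(n,"cap",c.round(1),a,(ray(n,c,.057)*1000).round(1))
    c,q,a=mask(im,blue,near["hand"][n],18);print(n,"handle",c.round(1),a,(ray(n,c,.037)*1000).round(1),rect(n,q,.045))
    c,q,a=mask(im,white,near["rack"][n],34);print(n,"rack",rect(n,q,.03))
    c,q,a=mask(im,white,near["plate"][n],32);print(n,"plate",rect(n,q,.006))
n="top";im=ims[n]
g=lambda h,s,v:(v>75)
c,q,a=mask(im,g,(245,192),32);print("block",rect(n,q,.036))
pts=dict(top=[(224.6,177.6),(268.8,186.6),(264.6,206.6),(220.2,197.2)],side=[(255,179.5),(277,183.8),(260,217.5),(237,211.3)])
for n in ims:
    P=[]
    for p in pts[n]:
        c,_,a=mask(ims[n],lambda h,s,v:v>(150 if n=="top" else 110),p,5)
        if a: P.append(c);print(n,c.round(1),a,(ray(n,c,.055)*1000).round(1)[0,:2])
    print(n,"mean",(ray(n,P,.055).mean(0)*1000).round(1))
E
```

```text
top cap [162.  192.1] 17.375 [[502.3 273.1  57. ]]
top handle [335.7 202.1] 30.4375 [[ 476.8 -292.6   37. ]] (array([ 476. , -290.6]), array([ 6.4, 63.9]), 7.6)
top rack (array([483., 290.]), array([ 91.8, 167.4]), 7.0)
top plate (array([ 476.8, -289.8]), array([ 95.5, 178.3]), 7.5)
side cap [244.  271.8] 55.875 [[503.2 276.3  57. ]]
side handle [277.6 143.4] 42.34375 [[ 478.3 -293.6   37. ]] (array([ 478.7, -277.3]), array([ 13.5, 102.6]), 5.3)
side rack (array([483.1, 301.1]), array([ 87.9, 180.1]), 7.0)
side plate (array([ 476.8, -283.1]), array([ 93.9, 180. ]), 8.2)
block (array([501.4,   8.8]), array([107.6, 178.5]), -11.5)
top [223.2 177.7] 17.28125 [551.7  75.1]
top [268.2 186.2] 17.5 [525.1 -71.2]
top [263.1 204.1] 52.3125 [466.6 -55.1]
top [220.4 194.9] 36.65625 [495.3  83.3]
top mean [509.7   8.   55. ]
side [254.7 179.7] 19.53125 [524.9 -68.3]
side [276.4 184.4] 18.78125 [460.  -55.9]
side [259.8 216.4] 80.0625 [490.5  84.2]
side [238.3 211.1] 47.6875 [550.2  71.7]
side mean [506.4   7.9  55. ]
```

```bash
cat >> h.py <<'E'
def otsu(im,p,r,chan=lambda c:c.max(2)):
    x0,y0=int(round(p[0]-r)),int(round(p[1]-r));k=6
    c=cv2.resize(np.ascontiguousarray(chan(im)[y0:y0+2*r+1,x0:x0+2*r+1]),None,fx=k,fy=k,interpolation=cv2.INTER_CUBIC)
    _,m=cv2.threshold(c,0,255,cv2.THRESH_OTSU)
    cs,_=cv2.findContours(m,cv2.RETR_EXTERNAL,cv2.CHAIN_APPROX_NONE)
    q=min(cs,key=lambda q:abs(cv2.minEnclosingCircle(q)[0]-np.array([k*(r+.5)]*2)).max()+1e3*(cv2.contourArea(q)<4*k*k))
    M=cv2.moments(q); return (np.array([M["m10"],M["m01"]])/M["m00"]+.5)/k-.5+[x0,y0],M["m00"]/k/k
def rigid(L,W):
    L=np.asarray(L,float)[:,:2];W=np.asarray(W,float)[:,:2];l=L-L.mean(0);w=W-W.mean(0)
    a=np.arctan2((l[:,0]*w[:,1]-l[:,1]*w[:,0]).sum(),(l*w).sum());R=np.array([[np.cos(a),-np.sin(a)],[np.sin(a),np.cos(a)]])
    t=W.mean(0)-R@L.mean(0);return t,np.degrees(a),np.linalg.norm(L@R.T+t-W,axis=1)
HOL=np.array([[33,74],[33,-74],[-33,-74],[-33,74]])/1000.
E
python3 - <<'E'
from h import *
ims={n:np.load(f"pics/{n}0.npz")["im"] for n in("top","side")}
pts=dict(top=[(223.6,177.7),(268.2,186.2),(264,206),(220.2,196.8)],side=[(237.5,211.3),(254.7,179.7),(276.4,184.4),(260,217)])
for n,z in(("top",.058),("side",.054)):
    P=[otsu(ims[n],p,4) for p in pts[n]];print([round(a,1) for _,a in P])
    W=ray(n,[p for p,_ in P],z);print(n,(W[:,:2]*1000).round(1).tolist(),rigid(HOL,W))
# plate holes (dark on white)
W=None
t=np.array([.4768,-.290]);a=np.radians(7.6);R=np.array([[np.cos(a),-np.sin(a)],[np.sin(a),np.cos(a)]])
for n in ims:
    G=proj(n,np.c_[HOL@R.T+t,np.full(4,.006)])
    P=[otsu(ims[n],p,3,lambda c:255-c.max(2)) for p in G];print([round(a,1) for _,a in P],G.round(1).tolist())
    W=ray(n,[p for p,_ in P],.005);print(n,"holes",(W[:,:2]*1000).round(1).tolist(),rigid(HOL,W))
E
```

```text
[61.4, 53.2, 59.4, 59.1]
top [[547.9, 71.2], [522.6, -68.2], [463.0, -56.5], [489.5, 81.7]] (array([0.50575743, 0.00707448]), np.float64(-10.60155639231695), array([0.00459862, 0.00406364, 0.00449082, 0.00489706]))
[65.4, 38.8, 38.3, 18.1]
side [[549.7, 71.8], [523.9, -64.6], [461.1, -52.8], [490.4, 84.0]] (array([0.50630751, 0.00958276]), np.float64(-11.348388220485761), array([0.00523123, 0.00488014, 0.00404185, 0.00502803]))
[8.8, 9.8, 9.6, 8.5] [[309.5, 195.8], [353.2, 190.4], [356.3, 209.9], [312.3, 215.4]]
top holes [[499.7, -212.6], [519.1, -359.4], [453.4, -367.8], [434.5, -221.1]] (array([ 0.47665257, -0.29025703]), np.float64(7.430065027108435), array([0.00013331, 0.00017363, 0.00014245, 0.00010098]))
[22.9, 18.7, 13.7, 6.8] [[268.2, 164.8], [267.3, 139.5], [286.2, 139.6], [288.6, 164.9]]
side holes [[502.7, -205.4], [522.9, -376.3], [454.3, -382.0], [435.0, -215.5]] (array([ 0.47874151, -0.29479615]), np.float64(6.657168229045798), array([0.01205977, 0.01218344, 0.0098785 , 0.00994587]))
```

```bash
cat >> h.py <<'E'
def pillar(im,p,area,r=6):
    for t in range(90,250,3):
        best=None
        x0,y0=int(round(p[0]-r)),int(round(p[1]-r));k=6
        c=cv2.resize(np.ascontiguousarray(im.max(2)[y0:y0+2*r+1,x0:x0+2*r+1]),None,fx=k,fy=k,interpolation=cv2.INTER_CUBIC)
        n,_,st,ce=cv2.connectedComponentsWithStats((c>t).astype(np.uint8))
        ok=[(np.hypot(*(ce[i]-k*(r+.5))),i) for i in range(1,n) if st[i,4]>3*k*k]
        if ok:
            i=min(ok)[1]
            if st[i,4]/k/k<=area: return (ce[i]+.5)/k-.5+[x0,y0],t,st[i,4]/k/k
    return None
E
python3 - <<'E'
from h import *
ims={n:np.load(f"pics/{n}0.npz")["im"] for n in("top","side")}
pts=dict(top=[(223.6,177.7),(268.2,186.2),(264.6,206.6),(220.2,197.2)],side=[(237.5,211.3),(254.7,179.7),(276.4,184.4),(260,217)])
for n,z,A in(("top",.058,15),("side",.055,20),("side",.060,8)):
    P=[pillar(ims[n],p,A) for p in pts[n]];print([(p[1],round(p[2],1)) for p in P])
    W=ray(n,[p[0] for p in P],z);print(n,(W[:,:2]*1000).round(1).tolist(),rigid(HOL,W))
E
```

```text
[(153, np.float64(12.9)), (159, np.float64(13.9)), (165, np.float64(11.6)), (162, np.float64(11.0))]
top [[554.1, 73.8], [525.0, -71.4], [461.9, -58.3], [491.1, 88.1]] (array([0.50804737, 0.00805106]), np.float64(-11.452580587088242), array([0.00100253, 0.00076132, 0.00101713, 0.00120535]))
[(129, np.float64(18.9)), (114, np.float64(17.7)), (114, np.float64(19.2)), (138, np.float64(19.3))]
side [[553.4, 71.7], [525.0, -70.1], [460.0, -55.7], [490.3, 85.0]] (array([0.50716227, 0.00772209]), np.float64(-11.832886475097014), array([0.00212827, 0.00155039, 0.00224196, 0.00191134]))
[(150, np.float64(7.7)), (141, np.float64(7.3)), (138, np.float64(8.0)), (162, np.float64(7.4))]
side [[553.1, 77.0], [524.5, -65.7], [459.6, -52.4], [489.8, 90.6]] (array([0.50674067, 0.01239187]), np.float64(-11.657096772418367), array([0.00151836, 0.00116112, 0.00098703, 0.00099702]))
```

```bash
cat >> h.py <<'E'
def ori(yaw,flip=False):
    a=np.radians(yaw+(180 if flip else 0));y=np.array([np.cos(a),np.sin(a),0]);z=np.array([0,0,-1.]);return np.column_stack([np.cross(y,z),y,z])
def st(l=""):
    s=robot.sense();print(l,"t",round(s["time"],2),"p",np.round(np.array(s["ee_pos"])*1000,1),"F",np.round(s["wrist_force"],1),"w",round(s["grip_width"]*1000,1),"gf",np.round(s["gripper_force"],1));return s
BY=-11.5
E
python3 - <<'E'
from h import *
q0=robot.sense()["qpos"]
for f in(0,1):
    for p,y in(((.5027,.2747,.16),BY),((.508,.008,.16),BY),((.4767,-.2903,.15),7.43)):
        q=robot.solve_ik(p,ori(y,f));print(f,None if q is None else np.round(q,0))
E
```

```text
0 [25. 13. 78. -0. 89. 36.]
0 [-3.  2. 89. -0. 89.  8.]
0 [-35.  11.  81.  -0.  88. -43.]
1 [  25.   13.   78.   -0.   89. -144.]
1 None
1 [-35.  11.  81.  -0.  88. 137.]
```

Run:
```python
from h import *
O=ori(BY);x,y=.5027,.2747
robot.grip(.048,25);robot.reach([x,y,.13],O);st()
robot.movel([x,y,.034],.12);st("down")
robot.grip(.0,25);st("grip")
robot.movel([x,y,.115],.1);s=st("up")
for n in("top","side"):
    im,d=robot.snapshot(n);np.savez(f"pics/{n}1.npz",im=im);
    p=proj(n,[x,y,.12])[0].astype(int)
    c=im[max(0,p[1]-45):p[1]+45,max(0,p[0]-60):p[0]+60]
    cv2.imwrite(f"pics/{n}1.png",cv2.resize(c,(480,int(480*c.shape[0]/c.shape[1])))[:,:,::-1])
a=[cv2.imread(f"pics/{n}1.png") for n in("top","side")];h=min(i.shape[0] for i in a)
cv2.imwrite("pics/c1.png",cv2.resize(np.hstack([i[:h] for i in a]),(800,int(800*h/960))))
```

```text
t 2.18 p [502.3 275.7 130.4] F [ 1.  -0.4 -0.8] w 47.9 gf 0.0
down t 3.13 p [503.2 275.   35. ] F [0.1 0.  0.9] w 47.8 gf 0.0
grip t 3.45 p [503.3 275.   35.1] F [0.2 0.7 4.5] w 25.7 gf 24.6
up t 4.41 p [502.2 274.5 114.1] F [-0.2  0.2  0.3] w 26.0 gf 24.7
```

View pics/c1.png

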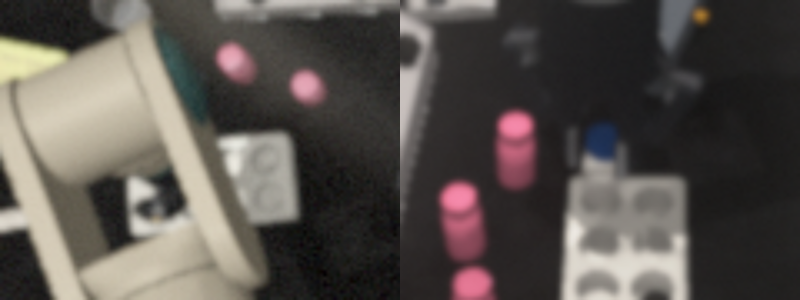

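The side view shows the blue cap at (600,140) upright between the finger pads. In the top view the arm hides it. I'll carry it above the middle well and check it against the block there.

Run:
```python
from h import *
x,y=.5076,.008
robot.movel([x,y,.115],.2);robot.movel([x,y,.072],.1);robot.pause(.4);s=st("over")
e=np.array(s["ee_pos"]);zc=e[2]-.029+.051
for n in("side","top"):
    im,_=robot.snapshot(n);np.savez(f"pics/{n}2.npz",im=im)
    g=proj(n,[e[0],e[1],zc])[0]
    c,_,a=mask(im,lambda h,s,v:(abs(h-112)<15)&(s>110)&(v>30),g,10);print(n,"pred",g.round(1),"cap",c,a)
    if c is not None: print((ray(n,c,zc)*1000).round(1))
im=np.load("pics/side2.npz")["im"];g=proj("side",[x,y,.06])[0].astype(int)
cv2.imwrite("pics/c2.png",cv2.resize(im[g[1]-45:g[1]+45,g[0]-50:g[0]+50],(600,540),interpolation=cv2.INTER_CUBIC)[:,:,::-1]);print(g)
```

```text
over t 6.97 p [507.8   8.   72.3] F [-0.1 -0.3 -0.9] w 25.6 gf 24.7
side pred [257.2 186.3] cap [257.06920342 186.45357315] 43.21875
[[508.1   8.7  94.3]]
top pred [243.4 189.9] cap None 0
[257 195]
```

View pics/c2.png

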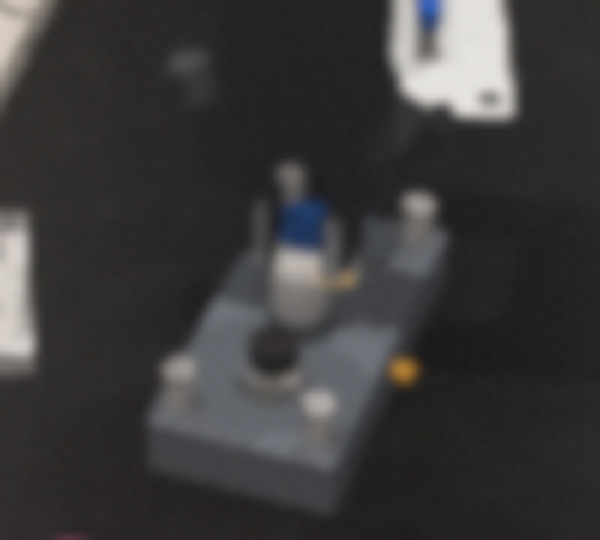

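The picture shows the vial hanging upright at (300,265), above the middle well and behind the near black cap (272,350). The cap lies within 1 mm of the tool axis, so I lower it with force feedback.

Run:
```python
from h import *
x,y=.5076,.008
robot.movel([x,y,.068],.05)
f0=robot.sense()["wrist_force"][2]
for z in np.arange(.066,.033,-.003):
    robot.movel([x,y,z],.04);s=robot.sense();f=np.array(s["wrist_force"]);print(round(z*1000),np.round(np.array(s["ee_pos"])*1000,1),f.round(1))
    if abs(f[2]-f0)>8: print("contact");break
```

```text
66 [507.5   8.   65.8] [ 0.9 -0.2 -1.4]
63 [507.4   8.   62.7] [ 0.1  0.2 -0.1]
60 [507.4   8.   59.7] [ 0.2 -0.2 -0.1]
57 [507.5   8.   56.7] [ 0.5  0.1 -0.2]
54 [507.6   8.   53.7] [-0.2  1.3 -0.6]
51 [507.6   8.   50.7] [-1.2  0.3 -0. ]
48 [507.6   8.   47.7] [-0.1  0.  -0.2]
45 [507.6   8.   44.8] [-0.8 -0.  -1.1]
42 [507.6   8.   41.7] [-1.   0.3 -2.7]
39 [507.6   8.   38.8] [-1.4 -0.  -1.8]
36 [507.7   8.   36. ] [-2.  -0.6  1. ]
```

Run:
```python
from h import *
x,y=.5076,.008
for z in (.0352,.0345,.0338,.0332):
    robot.movel([x,y,z],.02);s=st();
    if s["wrist_force"][2]>6: break
robot.grip(.040);st("open");robot.pause(.4)
robot.movel([x,y,.12],.12);robot.pause(.1)
im,_=robot.snapshot("side");np.savez("pics/side3.npz",im=im)
g=proj("side",[x,y,.057])[0];c,_,a=mask(im,blue,g,9);print(g,c,a,None if c is None else ray("side",c,.057)*1000);st()
```

```text
t 10.32 p [507.7   8.   35.9] F [-3.8  1.2  7.2] w 25.9 gf 28.7
open t 10.62 p [507.7   7.9  35. ] F [ 0.2  0.2 -0.2] w 40.2 gf 0.0
[257.15848257 196.66030409] [256.84107924 196.98701336] 45.21875 [[508.29362354   9.5030557   57.        ]]
 t 12.03 p [507.1   8.  118.9] F [-0.2 -0.   0.4] w 40.0 gf 0.0
```

The vial is seated: it touched the floor at the same height at which it was grasped. Now the plate.

Run:
```python
from h import *
O=ori(7.43);x,y=.4767,-.2903
robot.reach([x,y,.12],O);robot.movel([x,y,.021],.12);robot.pause(.2);st("at")
robot.grip(.0,80);robot.pause(.2);st("grip")
robot.movel([x,y,.15],.1);st("up")
x,y=.5076,.008
robot.movel([x,y,.15],.15,ori(BY));robot.pause(.4);st("over")
for n in("side","top"):
    im,_=robot.snapshot(n);np.savez(f"pics/{n}4.npz",im=im)
    g=proj(n,[x,y,.1])[0].astype(int);c=im[g[1]-50:g[1]+50,g[0]-50:g[0]+50]
    cv2.imwrite(f"pics/{n}4.png",cv2.resize(c,(400,400),interpolation=cv2.INTER_CUBIC)[:,:,::-1]);print(g)
cv2.imwrite("pics/c4.png",np.hstack([cv2.imread(f"pics/{n}4.png") for n in("side","top")]))
```

```text
at t 14.35 p [ 477.1 -290.6   21.8] F [-0.1 -0.4  0.4] w 39.7 gf 0.0
grip t 14.91 p [ 477.  -290.5   21.5] F [-0.2  2.3  5.4] w 11.5 gf 79.3
up t 16.35 p [ 476.4 -290.1  149.1] F [ 0.2  0.1 -3.9] w 11.5 gf 78.0
over t 18.9 p [507.6   7.9 150. ] F [ 0.  -0.7 -3.9] w 12.1 gf 78.0
[257 184]
[243 189]
```

View pics/c4.png

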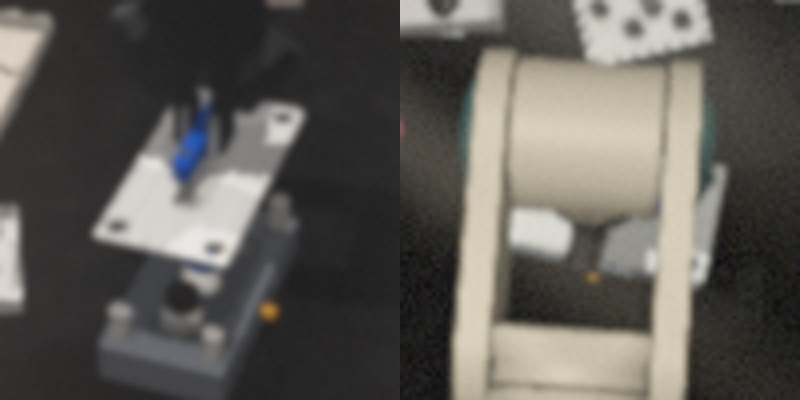

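The side view shows the plate level and held, with three holes visible at (117,226), (215,248) and (283,118) in the crop. In the top view the arm hides most of it. I'll measure those holes against the target.

```bash
cat > m.py <<'E'
from h import *
def holes(im,zu,t=np.array([.5076,.008]),yaw=BY):
    a=np.radians(yaw);R=np.array([[np.cos(a),-np.sin(a)],[np.sin(a),np.cos(a)]])
    idx=[0,3,2,1];L=HOL;G=proj("side",np.c_[L@R.T+t,np.full(4,zu+.004)])
    ok=[];W=[]
    for l,g in zip(L,G):
        try: c,ar=otsu(im,g,4,lambda c:255-c.max(2))
        except Exception as e: continue
        print(np.round(l*1000),g.round(1),c.round(1),round(ar,1))
        if 3<ar<30: ok.append(l);W.append(ray("side",c,zu+.004)[0])
    r=rigid(ok,W);print("pose",(r[0]*1000).round(1),round(r[1],2),"res",(r[2]*1000).round(1))
E
python3 - <<'E'
from m import *
holes(np.load("pics/side4.npz")["im"],.1285)
# pillars in this same picture: near two (block +y)
im=np.load("pics/side4.npz")["im"]
E
```

```text
[33. 74.] [236.  189.3] [235.8 190.1] 10.5
[ 33. -74.] [254.9 157.6] [253.9 157.2] 48.4
[-33. -74.] [277.3 162.3] [277.3 158.7] 18.9
[-33.  74.] [260.3 195. ] [260.  195.7] 12.6
pose [509.6   4.5] -8.58 res [ 4.2 11.8  7.6]
```

Run:
```python
from m import *
def run(f,t,yaw,zt,ls):
    im=np.load(f)["im"];a=np.radians(yaw);R=np.array([[np.cos(a),-np.sin(a)],[np.sin(a),np.cos(a)]])
    for l in ls:
        w=R@HOL[l]+t;g=proj("side",[*w,zt-.003])[0]
        # dark-weighted centroid inside a window, background = bright plate level
        x0,y0=np.round(g).astype(int)-4;v=im[y0:y0+9,x0:x0+9].max(2).astype(float)
        yy,xx=np.mgrid[:9,:9];d=np.hypot(xx+x0-g[0],yy+y0-g[1])<3.6
        wt=np.clip(np.percentile(v[d],75)-v-8,0,None)*d;c=np.array([(wt*xx).sum(),(wt*yy).sum()])/wt.sum()+[x0,y0]
        print(l,"pred",g.round(1),"got",c.round(1),"d mm",((ray("side",c,zt-.003)[0,:2]-w)*1000).round(1))
run("pics/side0.npz",np.array([.4767,-.2903]),7.43,.006,range(4))
run("pics/side4.npz",np.array([.5076,.008]),BY,.1345,[0,2,3])
```

```text
0 pred [268.2 165.5] got [267.4 166.4] d mm [1.9 5.6]
1 pred [267.4 140.2] got [267.1 138.4] d mm [  2.5 -11.2]
2 pred [286.2 140.3] got [286.4 138.5] d mm [  0.3 -11.7]
3 pred [288.5 165.6] got [289.1 166.7] d mm [-2.3  5.3]
0 pred [236.  189.6] got [235.7 190. ] d mm [0.4 1.5]
2 pred [277.3 162.6] got [277.2 161.7] d mm [ 0.6 -4.1]
3 pred [260.3 195.3] got [260.1 195.7] d mm [0.4 1.8]
```

In the side view the plate holes read (+0.4, +1.6) mm from the target. The seated vial's cap shows the same bias, (+0.7, +1.5) mm, so the plate is aligned with the well to about 1 mm. I'll lower it to hold height.

Run:
```python
from m import *
x,y=.5074,.008
robot.movel([x,y,.0935],.05);robot.pause(.8);s=st("hold");print(np.round(s["tcp_rot"],3).tolist(),np.round(s["torque"],2))
im,_=robot.snapshot("side");g=proj("side",[x,y,.07])[0].astype(int);print(g)
cv2.imwrite("pics/c5.png",cv2.resize(im[g[1]-45:g[1]+45,g[0]-50:g[0]+50],(800,600)[:1]+(600,),interpolation=cv2.INTER_CUBIC)[:,:,::-1])
```

```text
hold t 21.08 p [507.4   8.   93.5] F [ 0.  -0.3 -3.8] w 11.2 gf 78.0
[[0.199, 0.98, 0.0], [0.98, -0.199, 0.0], [0.0, 0.0, -1.0]] [ 0.02 -0.01  0.08]
[257 193]
```

View pics/c5.png

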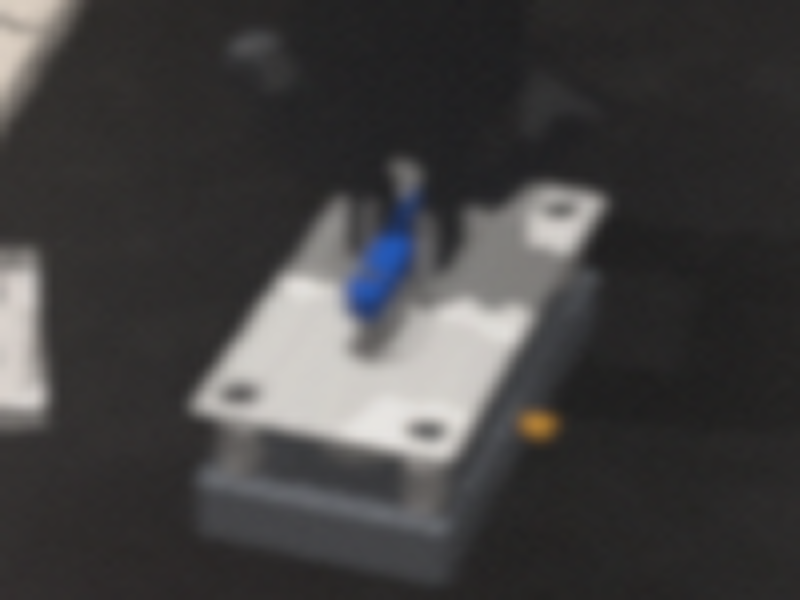

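The plate sits level above the block, with its edges parallel to the block's. The holes at (240,393) and (427,430) are above the pillars at (237,450) and (423,485), and the wrist carries only the plate's weight. Handing in.

```bash
python3 -c "
from plant import robot
print(robot.finish_job())"
```

```text
the job is handed in; nothing more can be done
None
```

The blue-capped vial is on the floor of the middle well and released, and the job is handed in with the plate held still and level about 12 mm above the pillars, its holes centred to about 1–2 mm by my camera estimate; no verdict came back.

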